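Close up the damp box

ROBOT

A 7-joint arm with a two-finger parallel gripper is mounted at the origin on the work surface. World frame = base frame: x ahead of the robot, y to its left, z up, the work surface at z = 0. Lengths are in m, angles in rad, forces in N, time in s.
With the tool pointing down it reaches from about 0.425 to 1.025 m from the base axis. Payload 9.4 kg.
Tool frame: the origin (TCP) lies at the very end of the fingers, on their centre line; the grasp point (between the pads) lies 19 mm behind it (env.pinch_z is the distance from the TCP to the grasp point, in m); z points along the fingers, y is the line along which they close (so a half turn about z gives the same grasp; the last joint's range is limited). The gripper opens to 85 mm and grips with 20 to 120 N. Pads are 22 mm wide; open, the fingers measure 114 mm over their backs; the gripper's body (76 mm by 85 mm) begins 54 mm behind the grasp point. The pads swing forward as they close: fully open they stand 13 mm farther back than shut.
Start: joints at [1.085, 0.599, -0.003, 1.599, 0.002, 0.943, -0.08], TCP at [0.288, -0.665, 0.231] pointing down, gripper open.
Joint ranges: [-2.57, 2.57], [-0.35, 1.97], [-1.29, 1.29], [0.11, 2.56], [-1.05, 4.19], [0.11, 1.86], [-2.63, 2.63]. Speed limits (rad/s): [2.22, 2.22, 3.01, 3.01, 3.14, 3.14, 3.14].

INTERFACE

Orientations are given as [roll, pitch, yaw] about the fixed x, y, z axes, in that order (R = Rz(yaw) Ry(pitch) Rx(roll)).
In Python, from station import env, cams, job gives the robot as it stands.
- The arm moves only by the tool play_rows, never from a script. Its argument "steps" is a list of rows, each an object of numbers: "dx", "dy", "dz": the shift along the world's x, y, z each as a share of 0.25 m, from -1 to 1; "wx", "wy", "wz": the turn, a rotation vector about the world's x, y, z each as a share of 90 degrees, from -1 to 1. A call has 1 to 8 rows; each row is the pose to reach, as a shift and turn from the pose commanded when the call began; what a row does not reach only later rows make up. A row lasts 1/10 s, in which the tool goes at most 50 mm and 8.59 degrees, less where a joint would pass 70% of its speed; a pose out of reach is approached as far as the arm can. A call with a number of a shift or a turn outside -1 to 1 is refused whole. A call with a gripper value outside its range is refused whole. "gripper" is the opening in per cent of the stroke, from 0 (shut) to 100 (fully open), set as the call begins (left out, the last holds). The fingers move at their own pace and stop on an object; the grip force is fixed at half the most. Time passes only in rows, so rows that repeat a pose let the fingers close. It gives the time, the measured TCP pose, the force, the opening and the grip force at its end, in the units of the state.
- env.sense(): the state, without advancing time (a new reading comes with each control period).
- cams.read_camera(name): name is "side" or "top" or "wrist"; returns the picture (420x560x3 uint8, red, green, blue); there is no depth.
- cams.calibration(name): a dict with "camera_matrix" (3x3 intrinsics, pixels), "R" (3x3) and "t" (3): a world point X has camera coordinates R X + t; the wrist camera has in their place "tool_from_camera" (4x4, takes a point from camera to tool coordinates, whose origin is the TCP and whose axes are the flange's). Camera axes: x right, y down, z forward; pixel columns grow to the right and rows downward; lengths in m; the calibration is good to about 2 mm. A picture is of the moment at which its call begins: read the wrist's pose just before it. calibration takes no time and is no camera call.
- job.sign_off(): hands the job in; it is judged then, once.
The state is a dict: "time": time; "joints": joint angles; "joint_vel": joint speeds; "effort": joint torques, N m; "tcp_pos": TCP position; "tcp_rot": TCP orientation; "force": force on the tool from outside, world axes, zero at the start; "ft_torque": the same for the moment, N m; "grip_width": finger opening in m; "grasp_force": force on a finger pad.
Only numpy, scipy, OpenCV 4.12 (cv2) and the standard library are available. Lean on these libraries where they do the work, as an engineer would, in place of code of your own. Each camera call takes 0.05 s, during which the arm holds its last target. There are 200 camera calls.

TASK

Close up the potter's damp box so the pots in it do not dry out: with the fingertips push the drawer in fully home, flush with the box front, and push the panel on top across until it fully covers the open well. Keep the little cup in the drawer standing, lift none of the pots, and leave the other things on the table where they are.

Things in the scene. Friction and masses are not known exactly. Their poses are not given: they have to be found in the camera images.
- damp_box: Low fixed wooden box, 180 (x) by 340 (y) by 85 high. Origin: centre of its underside, on the table; x axis points from its front (the side nearer the robot) to its back, y to its left, z up. The left half (+y) holds the drawer under a fixed top at z = 85; the right half (-y) is an open-topped well, 155 by 160, 77 deep.
- drawer (a joint): Opening of the drawer in m: 0 = fully home, its front flush with the box front; grows as it slides out along the box's -x (at most 0.12). Slides stiffly (about 1.5 N plus drag), stays where left, no latch or spring.
- drawer_front (a point): Centre of the outer face of the drawer's flat front board, 45 mm above the table; moves with the drawer. The board is 149 wide (box y), 64 high (11 to 75 mm above the table), 12 thick, no handle, with a dark flush finger mark near its top. It is pushed along the box's +x. The drawer inside is 45 high, open on top.
- panel (a joint): Opening of the sliding top panel in m: 0 = closed, covering the well; grows as it slides along the box's +y, over the drawer half (at most 0.165). About 1.5 N plus drag to move, stays where left. The panel is 160 (x) by 170 (y) by 7, its top 93 mm above the table, with a raised block 100 by 100 by 20 in its middle (top at 113 mm).
- panel_edge (a point): Centre height (103 mm above the table) of the upright left (+y) face of the panel's raised block, 30 mm towards the box front from that face's middle; moves with the panel. The face runs along the box's x, from 93 to 113 mm above the table, with 35 mm of flat panel to its left. Pushing it along the box's -y closes the panel.
- drawer_cup: Small raw-clay cup, 54 across, 46 high, standing loose in the front of the drawer and carried along by it. Origin: centre of its underside, z axis up along it.
- well_bowl: Raw-clay bowl, 90 across, 45 high, loose on the floor of the well; the panel passes above it. Origin: centre of its underside.
- jar: Bystander: open glass jar, 60 across, 95 high, in front of the box's right half. Origin: centre of its underside.
- clay_block: Bystander: upright block of clay, 70 by 100 by 130 high, on the right. Origin: centre of its underside.
- thrown_bowl: Bystander: clay bowl, 130 across, 75 high, on the left. Origin: centre of its underside.
- trimmer: Bystander: long flat hand tool lying on the right, near the robot.
- rib: Bystander: thin wooden rib, 100 by 50 by 8, lying on the left, near the robot.
- mug: Bystander: white mug, 84 across, 95 high, on the left, beside the box. Origin: centre of its underside.
There are look-alikes about, which are no part of the job. What is shaped like the well_bowl but pink is not meant.

How it is judged:
By the outcome, as a careful person would: the job done as asked, in the order asked, and still so for the second after the job is handed in, with the robot touching nothing.
It also fails if it takes over 51 s, if anything falls off the work surface, if the arm or the gripper's body presses on something with over 40 N, if the wrist force passes 120 N, or if a joint passes its speed limit or range.

## Working session

There is one attempt and no reset: what is moved stays moved. The work goes in short steps, Python scripts to look and compute and a tool call to move; the robot and the scene stay as the last step left them, time stands still between calls to the robot, and variables do not carry over. Pictures are saved under pics/ and viewed, at most 10 in all, crops included, and the job is handed in when it is done.

Besides the shell and the picture viewer there is one more tool, called after "Request:" in YAML: its name, and indented under it one key for each argument. play_rows: Moves the arm, as the interface text tells. Its arguments: {"type":"object","properties":{"steps":{"type":"array","items":{"type":"object","properties":{"dx":{"type":"number"},"dy":{"type":"number"},"dz":{"type":"number"},"wx":{"type":"number"},"wy":{"type":"number"},"wz":{"type":"number"}}}},"gripper":{"type":"number"}},"required":["steps"]}

```bash
mkdir -p pics; cat > h.py <<'E'
import numpy as np, cv2
from station import env, cams, job
def snap(n,f):
    im=cams.read_camera(n); cv2.imwrite('pics/'+f,im[:,:,::-1]); return im
def ray(n,u,v,z):
    c=cams.calibration(n);K=np.array(c['camera_matrix']);R=np.array(c['R']);t=np.array(c['t'])
    o=-R.T@t; d=R.T@np.linalg.inv(K)@[u,v,1]
    return o+d*(z-o[2])/d[2]
def proj(n,X):
    c=cams.calibration(n);K=np.array(c['camera_matrix']);p=K@(np.array(c['R'])@X+np.array(c['t']));return p[:2]/p[2]
E
python3 - <<'E'
from h import *
a=snap('top','top.png');b=snap('side','side.png')
for n in('top','side'):
    c=cams.calibration(n);print(n,-np.array(c['R']).T@c['t'])
s=env.sense();print(s['time'],s['tcp_pos'],s['tcp_rot'],s['grip_width'])
E
```

```text
top [0.37976385 0.01688537 1.02561005]
side [0.11536777 0.94588602 0.75591039]
0.1 [ 0.28799171 -0.66489079  0.230502  ] [-3.14019081e+00  1.54731899e-04  4.08824392e-01] 0.08551727599546236
```

View pics/top.png

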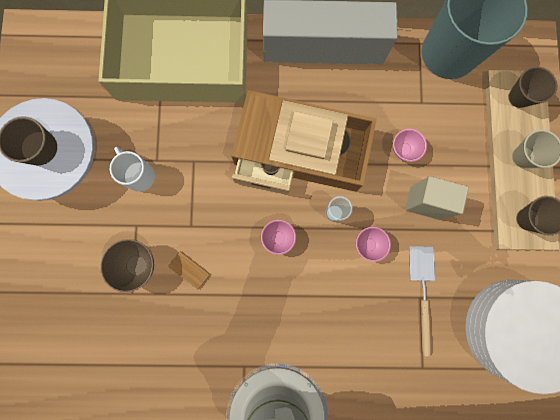

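View pics/side.png

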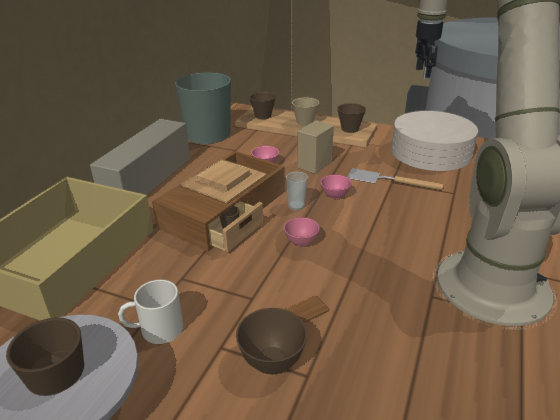

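The top view shows the box around (305,140), the drawer out at (264,178), and the panel block at (312,133). The side view agrees, with the drawer at (237,226) and the block at (225,178). Pink bowls at (278,237), (373,243) and (409,145) are decoys. A dark well_bowl shows at (344,138). I'll check with one close crop.

```bash
python3 - <<'E'
import cv2
im=cv2.imread('pics/top.png')[80:225,225:395]
cv2.imwrite('pics/crop.png',cv2.resize(im,None,fx=4,fy=4,interpolation=cv2.INTER_CUBIC))
E
```

```text
(no output)
```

View pics/crop.png

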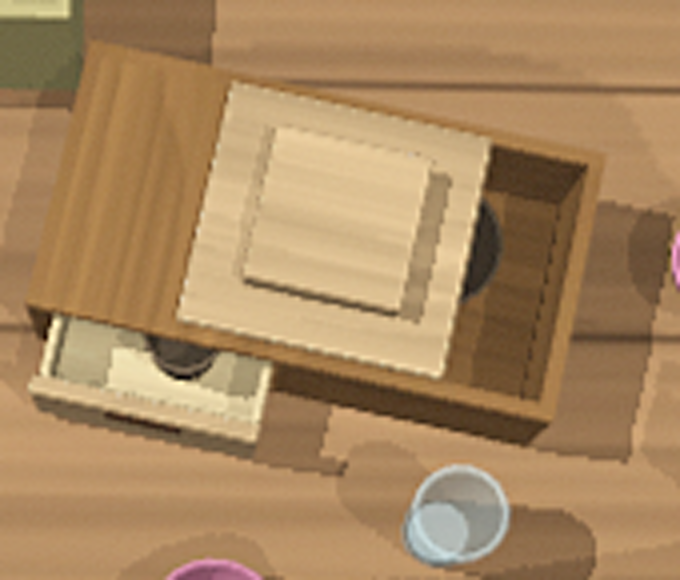

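The crop shows the drawer front's top outer edge at roughly (30,388)–(254,438), with its dark mark near (145,422). The block top's corners are at (272,125), (435,160), (402,313) and (243,280). The grey bowl shows in the well at (485,250), and the cup in the drawer at (185,350).

```bash
python3 - <<'E'
from h import *
def P(L,z): return np.array([ray('top',225+(u+.5)/4-.5,80+(v+.5)/4-.5,z) for u,v in L])
np.set_printoptions(precision=4,suppress=True)
B=P([(93,40),(605,155),(548,418),(28,307)],.085)
D=P([(30,388),(254,438)],.075)
Pn=P([(230,82),(490,145),(443,377),(178,320)],.093)
T=P([(272,125),(435,160),(402,313),(243,280)],.113)
S=lambda Q:[round(float(np.linalg.norm(Q[i]-Q[(i+1)%len(Q)])),4) for i in range(len(Q))]
for n,Q in(('box',B),('drw',D),('pan',Pn),('blk',T)):print(n,Q[:,:2].tolist(),S(Q))
ey=(B[0]+B[3]-B[1]-B[2])[:2];ex=(B[0]+B[1]-B[2]-B[3])[:2]
ey/=np.linalg.norm(ey);ex/=np.linalg.norm(ex)
exy=np.array([ey[1],-ey[0]]);print(np.degrees(np.arctan2(ex[1],ex[0])),np.degrees(np.arctan2(exy[1],exy[0])))
e=ex*.36+exy*.64;e/=np.linalg.norm(e);f=np.array([-e[1],e[0]]);c=B.mean(0)[:2]
yaw=np.arctan2(e[1],e[0]);print('yaw',yaw,'c',c)
for n,Q in(('drw',D),('pan',Pn),('blk',T)):
    print(n,((Q[:,:2]-c)@np.c_[e,f]))
jar=ray('top',225+457/4,80+500/4,.095);print('jar',(jar[:2]-c)@np.c_[e,f],jar)
E
```

```text
box [[0.8273016764970296, 0.08602085533437945], [0.7562555122288086, -0.24410870994605], [0.5835278681033713, -0.20487513800118878], [0.6494454772129419, 0.12283851295837393]] [0.3377, 0.1771, 0.3343, 0.1816]
drw [[0.5996565525235646, 0.12120211227458284], [0.569778859314893, -0.02085449051924462]] [0.1452, 0.1452]
pan [[0.7970574751318174, -0.0025513136128307787], [0.7582904074231154, -0.16854240462762554], [0.6067820229525227, -0.13767438899625495], [0.640432889282402, 0.02811637953185305]] [0.1705, 0.1546, 0.1692, 0.1596]
blk [[0.7605580747731131, -0.02861413071759204], [0.7397884048350771, -0.13018681049179442], [0.6416353784026861, -0.10939252992841911], [0.660768956132002, -0.011621180928309206]] [0.1037, 0.1003, 0.0996, 0.1012]
-12.239389088726897 -11.761035177728845
yaw -0.20827436730237517 c [ 0.7041 -0.06  ]
drw [[-0.1397  0.1557]
 [-0.1396  0.0105]]
pan [[ 0.079   0.0755]
 [ 0.0754 -0.095 ]
 [-0.0792 -0.0961]
 [-0.0805  0.0731]]
blk [[ 0.0487  0.0424]
 [ 0.0494 -0.0613]
 [-0.0509 -0.0612]
 [-0.0524  0.0384]]
jar [-0.1544 -0.121 ] [ 0.528  -0.1464  0.095 ]
```

Yaw is −0.208 rad and all sizes match within 4 mm. The drawer is about 50 mm out. The block's left face is at box y≈+0.040, so the panel is about 75 mm open. Moving now: drawer first.

Request:
play_rows:
  gripper: 0
  steps:
    - {"dx": 0.06, "dy": 0.16, "dz": 0, "wz": -0.06}
    - {"dx": 0.36, "dy": 0.96, "wz": -0.393}
    - {"dx": 0.36, "dy": 0.96, "wz": -0.393}
    - {"dx": 0.36, "dy": 0.96, "wz": -0.393}
    - {"dx": 0.36, "dy": 0.96, "wz": -0.393}
    - {"dx": 0.36, "dy": 0.96, "wz": -0.393}
    - {"dx": 0.36, "dy": 0.96, "wz": -0.393}

```text
validation failed for argument at $.st...
```

Request:
play_rows:
  steps:
    - {"dx": 0.36, "dy": 0.96}
    - {"dx": 0.36, "dy": 0.96}
    - {"dx": 0.36, "dy": 0.96}
    - {"dx": 0.36, "dy": 0.96}
    - {"dx": 0.36, "dy": 0.96}
    - {"dx": 0.36, "dy": 0.96}

```text
validation failed for argument at $.st...
```

Request:
play_rows:
  steps:
    - {"dx": 0.36, "dy": 0.96}
    - {"dx": 0.36, "dy": 0.96}
    - {"dx": 0.36, "dy": 0.96}
    - {"dx": 0.36, "dy": 0.96}
    - {"dx": 0.36, "dy": 0.96}
    - {"dx": 0.36, "dy": 0.96}
    - {"dx": 0.36, "dy": 0.96}

```text
validation failed for argument at $.st...
```

Request:
play_rows:
  gripper: 0
  steps:
    - {"dx": 0.06, "dy": 0.16, "dz": 0, "wx": 0, "wy": 0, "wz": -0.06}
    - {"dx": 0.36, "dy": 0.96, "dz": 0, "wx": 0, "wy": 0, "wz": -0.393}
    - {"dx": 0.36, "dy": 0.96, "dz": 0, "wx": 0, "wy": 0, "wz": -0.393}
    - {"dx": 0.36, "dy": 0.96, "dz": 0, "wx": 0, "wy": 0, "wz": -0.393}
    - {"dx": 0.36, "dy": 0.96, "dz": 0, "wx": 0, "wy": 0, "wz": -0.393}
    - {"dx": 0.36, "dy": 0.96, "dz": 0, "wx": 0, "wy": 0, "wz": -0.393}
    - {"dx": 0.36, "dy": 0.96, "dz": 0, "wx": 0, "wy": 0, "wz": -0.393}

```text
time: 0.8
tcp_pos: [0.3797, -0.4227, 0.2313]
tcp_rot: [-3.141, 0.0, -0.203]
force: [-0.7, -0.1, 0.6]
grip_width: 0.0003
grasp_force: 0.0
```

Request:
play_rows:
  steps:
    - {"dx": 0.36, "dy": 0.96, "dz": 0, "wx": 0, "wy": 0, "wz": 0}
    - {"dx": 0.36, "dy": 0.96, "dz": 0, "wx": 0, "wy": 0, "wz": 0}
    - {"dx": 0.36, "dy": 0.96, "dz": 0, "wx": 0, "wy": 0, "wz": 0}
    - {"dx": 0.36, "dy": 0.96, "dz": 0, "wx": 0, "wy": 0, "wz": 0}
    - {"dx": 0.36, "dy": 0.96, "dz": 0, "wx": 0, "wy": 0, "wz": 0}
    - {"dx": 0.36, "dy": 0.96, "dz": 0, "wx": 0, "wy": 0, "wz": 0}

```text
time: 1.4
tcp_pos: [0.4705, -0.1811, 0.2311]
tcp_rot: [-3.14, -0.0, -0.202]
force: [0.3, 0.0, 0.6]
grip_width: 0.0
grasp_force: 0.0
```

Request:
play_rows:
  steps:
    - {"dx": 0.36, "dy": 0.96, "dz": 0, "wx": 0, "wy": 0, "wz": 0}
    - {"dx": 0.36, "dy": 0.96, "dz": 0, "wx": 0, "wy": 0, "wz": 0}
    - {"dx": 0.36, "dy": 0.96, "dz": 0, "wx": 0, "wy": 0, "wz": 0}
    - {"dx": 0.36, "dy": 0.96, "dz": 0, "wx": 0, "wy": 0, "wz": 0}
    - {"dx": 0.36, "dy": 0.96, "dz": 0, "wx": 0, "wy": 0, "wz": 0}
    - {"dx": 0.36, "dy": 0.96, "dz": 0, "wx": 0, "wy": 0, "wz": 0}
    - {"dx": 0.36, "dy": 0.96, "dz": 0, "wx": 0, "wy": 0, "wz": 0}

```text
time: 2.1
tcp_pos: [0.5592, 0.0547, 0.2308]
tcp_rot: [3.141, -0.0, -0.207]
force: [-0.7, -1.1, 0.9]
grip_width: -0.0004
grasp_force: 0.0
```

```bash
python3 - <<'E'
from h import *
im=cv2.imread('pics/top.png');h=cv2.cvtColor(im,cv2.COLOR_BGR2HSV)
m=cv2.inRange(h,(155,70,60),(178,255,255))
n,l,s,c=cv2.connectedComponentsWithStats(m)
for i in range(1,n):
    if s[i,4]>100: print(s[i],ray('top',c[i][0],s[i,1],.045),ray('top',*c[i],.045))
snap('wrist','w1.png')
E
```

```text
[393 129  34  33 868] [ 0.74438295 -0.34437659  0.045     ] [ 0.70085605 -0.34304808  0.045     ]
[261 220  35  35 957] [0.49443047 0.00308747 0.045     ] [0.45146838 0.00252353 0.045     ]
[356 227  35  35 957] [ 0.47990642 -0.24167112  0.045     ] [ 0.43697645 -0.24088361  0.045     ]
```

View pics/w1.png

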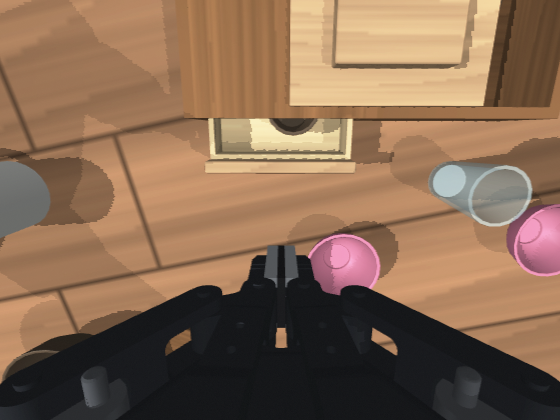

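The wrist view shows the tool squared to the box: the board runs from col 206 to 355 and the fingertips are at col 282, row 250. The pink bowl's far edge is at x=0.494, which is clear. Descending.

Request:
play_rows:
  steps:
    - {"dx": 0, "dy": 0, "dz": -0.15, "wx": 0, "wy": 0, "wz": 0}
    - {"dx": 0, "dy": 0, "dz": -0.32, "wx": 0, "wy": 0, "wz": 0}
    - {"dx": 0, "dy": 0, "dz": -0.5, "wx": 0, "wy": 0, "wz": 0}
    - {"dx": 0, "dy": 0, "dz": -0.64, "wx": 0, "wy": 0, "wz": 0}
    - {"dx": 0, "dy": 0, "dz": -0.72, "wx": 0, "wy": 0, "wz": 0}
    - {"dx": 0, "dy": 0, "dz": -0.724, "wx": 0, "wy": 0, "wz": 0}
    - {"dx": 0, "dy": 0, "dz": -0.724, "wx": 0, "wy": 0, "wz": 0}

```text
time: 2.85
tcp_pos: [0.5582, 0.0524, 0.0505]
tcp_rot: [3.14, 0.0, -0.211]
force: [-0.0, 0.2, 0.3]
grip_width: 0.0
grasp_force: 0.0
```

Request:
play_rows:
  steps:
    - {"dx": 0.02, "dy": -0.004, "dz": 0, "wx": 0, "wy": 0, "wz": 0}
    - {"dx": 0.038, "dy": -0.008, "dz": 0, "wx": 0, "wy": 0, "wz": 0}
    - {"dx": 0.054, "dy": -0.0115, "dz": 0, "wx": 0, "wy": 0, "wz": 0}
    - {"dx": 0.07, "dy": -0.0148, "dz": 0, "wx": 0, "wy": 0, "wz": 0}
    - {"dx": 0.086, "dy": -0.0182, "dz": 0, "wx": 0, "wy": 0, "wz": 0}
    - {"dx": 0.102, "dy": -0.0216, "dz": 0, "wx": 0, "wy": 0, "wz": 0}
    - {"dx": 0.118, "dy": -0.025, "dz": 0, "wx": 0, "wy": 0, "wz": 0}
    - {"dx": 0.134, "dy": -0.0283, "dz": 0, "wx": 0, "wy": 0, "wz": 0}

```text
time: 3.65
tcp_pos: [0.5919, 0.0476, 0.0502]
tcp_rot: [3.142, 0.0, -0.208]
force: [-2.6, 0.2, 2.3]
grip_width: -0.0001
grasp_force: 0.9
```

Request:
play_rows:
  steps:
    - {"dx": 0.016, "dy": -0.0034, "dz": 0, "wx": 0, "wy": 0, "wz": 0}
    - {"dx": 0.032, "dy": -0.0068, "dz": 0, "wx": 0, "wy": 0, "wz": 0}
    - {"dx": 0.046, "dy": -0.0097, "dz": 0, "wx": 0, "wy": 0, "wz": 0}
    - {"dx": 0.06, "dy": -0.0127, "dz": 0, "wx": 0, "wy": 0, "wz": 0}
    - {"dx": 0.072, "dy": -0.0152, "dz": 0, "wx": 0, "wy": 0, "wz": 0}
    - {"dx": 0.084, "dy": -0.0178, "dz": 0, "wx": 0, "wy": 0, "wz": 0}

```text
time: 4.25
tcp_pos: [0.6129, 0.0432, 0.0502]
tcp_rot: [-3.142, 0.0, -0.208]
force: [-1.2, 0.8, -0.1]
grip_width: -0.0001
grasp_force: 0.8
```

Request:
play_rows:
  steps:
    - {"dx": 0.01, "dy": -0.002, "dz": 0, "wx": 0, "wy": 0, "wz": 0}
    - {"dx": 0.02, "dy": -0.004, "dz": 0, "wx": 0, "wy": 0, "wz": 0}
    - {"dx": 0.028, "dy": -0.006, "dz": 0, "wx": 0, "wy": 0, "wz": 0}
    - {"dx": 0.036, "dy": -0.0076, "dz": 0, "wx": 0, "wy": 0, "wz": 0}
    - {"dx": 0.036, "dy": -0.0076, "dz": 0, "wx": 0, "wy": 0, "wz": 0}

```text
time: 4.75
tcp_pos: [0.6222, 0.0412, 0.0503]
tcp_rot: [-3.142, -0.001, -0.209]
force: [0.2, -0.5, 0.1]
grip_width: 0.0
grasp_force: 0.1
```

Request:
play_rows:
  steps:
    - {"dx": 0.008, "dy": -0.0017, "dz": 0, "wx": 0, "wy": 0, "wz": 0}
    - {"dx": 0.008, "dy": -0.0017, "dz": 0, "wx": 0, "wy": 0, "wz": 0}

```text
time: 4.95
tcp_pos: [0.6221, 0.0411, 0.0502]
tcp_rot: [3.141, 0.003, -0.208]
force: [-5.2, 1.5, 3.5]
grip_width: 0.0002
grasp_force: 3.1
```

Request:
play_rows:
  steps:
    - {"dx": 0.008, "dy": -0.0017, "dz": 0, "wx": 0, "wy": 0, "wz": 0}
    - {"dx": 0.008, "dy": -0.0017, "dz": 0, "wx": 0, "wy": 0, "wz": 0}

```text
time: 5.15
tcp_pos: [0.622, 0.0411, 0.05]
tcp_rot: [3.14, 0.007, -0.208]
force: [-11.9, 3.1, 7.3]
grip_width: -0.0001
grasp_force: 6.1
```

It is at a hard stop: no motion while the force rises to 12 N. The TCP is at box x=−0.101, as predicted. Backing off and rising.

Request:
play_rows:
  steps:
    - {"dx": -0.04, "dy": 0.008, "dz": 0, "wx": 0, "wy": 0, "wz": 0}
    - {"dx": -0.12, "dy": 0.025, "dz": 0, "wx": 0, "wy": 0, "wz": 0}
    - {"dx": -0.12, "dy": 0.025, "dz": 0.1, "wx": 0, "wy": 0, "wz": 0}
    - {"dx": -0.12, "dy": 0.025, "dz": 0.3, "wx": 0, "wy": 0, "wz": 0}
    - {"dx": -0.12, "dy": 0.025, "dz": 0.5, "wx": 0, "wy": 0, "wz": 0}
    - {"dx": -0.12, "dy": 0.025, "dz": 0.6, "wx": 0, "wy": 0, "wz": 0}
    - {"dx": -0.12, "dy": 0.025, "dz": 0.6, "wx": 0, "wy": 0, "wz": 0}

```text
time: 5.85
tcp_pos: [0.5981, 0.0466, 0.2047]
tcp_rot: [-3.139, -0.008, -0.209]
force: [-0.2, 0.1, -0.1]
grip_width: 0.0
grasp_force: 0.0
```

```bash
python3 - <<'E'
from h import *
snap('wrist','w2.png')
E
```

```text
(no output)
```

View pics/w2.png

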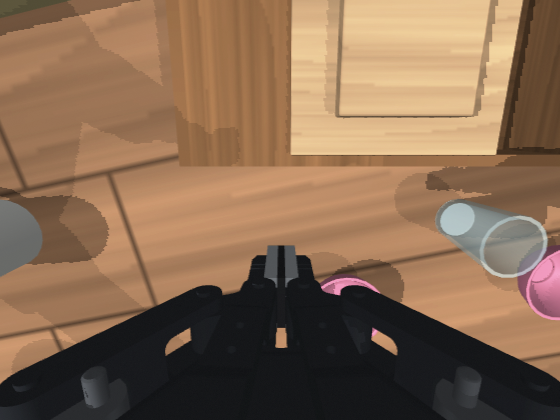

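The wrist view shows no drawer protruding past the front edge (row 165). Next: over the panel's left margin, then down to 102 mm.

Request:
play_rows:
  steps:
    - {"dx": 0.12, "dy": -0.04, "dz": 0, "wx": 0, "wy": 0, "wz": 0}
    - {"dx": 0.3, "dy": -0.095, "dz": 0, "wx": 0, "wy": 0, "wz": 0}
    - {"dx": 0.405, "dy": -0.128, "dz": 0, "wx": 0, "wy": 0, "wz": 0}
    - {"dx": 0.405, "dy": -0.128, "dz": -0.1, "wx": 0, "wy": 0, "wz": 0}
    - {"dx": 0.405, "dy": -0.128, "dz": -0.22, "wx": 0, "wy": 0, "wz": 0}
    - {"dx": 0.405, "dy": -0.128, "dz": -0.32, "wx": 0, "wy": 0, "wz": 0}
    - {"dx": 0.405, "dy": -0.128, "dz": -0.39, "wx": 0, "wy": 0, "wz": 0}
    - {"dx": 0.405, "dy": -0.128, "dz": -0.41, "wx": 0, "wy": 0, "wz": 0}

```text
time: 6.7
tcp_pos: [0.6949, 0.0146, 0.0939]
tcp_rot: [3.14, 0.005, -0.209]
force: [-0.4, -0.0, -0.2]
grip_width: -0.0
grasp_force: 0.0
```

Request:
play_rows:
  steps:
    - {"dx": 0, "dy": 0, "dz": 0.01, "wx": 0, "wy": 0, "wz": 0}
    - {"dx": 0, "dy": 0, "dz": 0.01, "wx": 0, "wy": 0, "wz": 0}

```text
time: 6.9
tcp_pos: [0.6975, 0.0146, 0.1009]
tcp_rot: [-3.141, -0.001, -0.209]
force: [-0.1, -0.4, 0.5]
grip_width: -0.0003
grasp_force: 0.0
```

Request:
play_rows:
  steps:
    - {"dx": -0.005, "dy": -0.024, "dz": 0, "wx": 0, "wy": 0, "wz": 0}
    - {"dx": -0.01, "dy": -0.047, "dz": 0, "wx": 0, "wy": 0, "wz": 0}
    - {"dx": -0.015, "dy": -0.07, "dz": 0, "wx": 0, "wy": 0, "wz": 0}
    - {"dx": -0.0197, "dy": -0.093, "dz": 0, "wx": 0, "wy": 0, "wz": 0}
    - {"dx": -0.0245, "dy": -0.116, "dz": 0, "wx": 0, "wy": 0, "wz": 0}
    - {"dx": -0.0294, "dy": -0.139, "dz": 0, "wx": 0, "wy": 0, "wz": 0}
    - {"dx": -0.0342, "dy": -0.162, "dz": 0, "wx": 0, "wy": 0, "wz": 0}
    - {"dx": -0.039, "dy": -0.185, "dz": 0, "wx": 0, "wy": 0, "wz": 0}

```text
time: 7.7
tcp_pos: [0.6872, -0.0319, 0.1003]
tcp_rot: [-3.141, -0.0, -0.208]
force: [0.5, 1.9, 1.5]
grip_width: 0.0
grasp_force: 0.9
```

Request:
play_rows:
  steps:
    - {"dx": -0.005, "dy": -0.023, "dz": 0, "wx": 0, "wy": 0, "wz": 0}
    - {"dx": -0.0097, "dy": -0.046, "dz": 0, "wx": 0, "wy": 0, "wz": 0}
    - {"dx": -0.0146, "dy": -0.069, "dz": 0, "wx": 0, "wy": 0, "wz": 0}
    - {"dx": -0.0194, "dy": -0.092, "dz": 0, "wx": 0, "wy": 0, "wz": 0}
    - {"dx": -0.0215, "dy": -0.102, "dz": 0, "wx": 0, "wy": 0, "wz": 0}
    - {"dx": -0.0215, "dy": -0.102, "dz": 0, "wx": 0, "wy": 0, "wz": 0}

```text
time: 8.3
tcp_pos: [0.6814, -0.058, 0.1002]
tcp_rot: [3.141, 0.001, -0.209]
force: [0.5, -0.4, -1.0]
grip_width: 0.0003
grasp_force: 0.0
```

Request:
play_rows:
  steps:
    - {"dx": -0.004, "dy": -0.018, "dz": 0, "wx": 0, "wy": 0, "wz": 0}
    - {"dx": -0.0076, "dy": -0.036, "dz": 0, "wx": 0, "wy": 0, "wz": 0}
    - {"dx": -0.0114, "dy": -0.054, "dz": 0, "wx": 0, "wy": 0, "wz": 0}
    - {"dx": -0.0137, "dy": -0.065, "dz": 0, "wx": 0, "wy": 0, "wz": 0}
    - {"dx": -0.0137, "dy": -0.065, "dz": 0, "wx": 0, "wy": 0, "wz": 0}

```text
time: 8.8
tcp_pos: [0.6781, -0.0743, 0.1002]
tcp_rot: [3.141, 0.0, -0.209]
force: [0.4, 0.2, 0.0]
grip_width: 0.0002
grasp_force: 0.0
```

Request:
play_rows:
  steps:
    - {"dx": -0.0015, "dy": -0.008, "dz": 0, "wx": 0, "wy": 0, "wz": 0}
    - {"dx": -0.0015, "dy": -0.008, "dz": 0, "wx": 0, "wy": 0, "wz": 0}

```text
time: 9.0
tcp_pos: [0.678, -0.0756, 0.1003]
tcp_rot: [3.141, 0.0, -0.209]
force: [0.2, -0.7, 0.3]
grip_width: 0.0002
grasp_force: 0.0
```

Request:
play_rows:
  steps:
    - {"dx": -0.0015, "dy": -0.008, "dz": 0, "wx": 0, "wy": 0, "wz": 0}
    - {"dx": -0.0015, "dy": -0.008, "dz": 0, "wx": 0, "wy": 0, "wz": 0}

```text
time: 9.2
tcp_pos: [0.6779, -0.0761, 0.1003]
tcp_rot: [-3.14, -0.0, -0.208]
force: [0.2, 3.8, 0.1]
grip_width: 0.0001
grasp_force: 2.2
```

Request:
play_rows:
  steps:
    - {"dx": -0.0015, "dy": -0.008, "dz": 0, "wx": 0, "wy": 0, "wz": 0}
    - {"dx": -0.0015, "dy": -0.008, "dz": 0, "wx": 0, "wy": 0, "wz": 0}

```text
time: 9.4
tcp_pos: [0.6778, -0.0763, 0.1003]
tcp_rot: [-3.139, -0.0, -0.206]
force: [2.2, 9.1, -0.2]
grip_width: 0.0002
grasp_force: 4.5
```

Request:
play_rows:
  steps:
    - {"dx": -0.0015, "dy": -0.008, "dz": 0, "wx": 0, "wy": 0, "wz": 0}
    - {"dx": -0.0015, "dy": -0.008, "dz": 0, "wx": 0, "wy": 0, "wz": 0}

```text
time: 9.6
tcp_pos: [0.6778, -0.0764, 0.1004]
tcp_rot: [-3.137, -0.0, -0.205]
force: [1.8, 14.1, 0.1]
grip_width: 0.0004
grasp_force: 6.6
```

Hard stop again, at box y≈−0.021 as predicted. Back off left, rise and look.

Request:
play_rows:
  steps:
    - {"dx": 0.01, "dy": 0.04, "dz": 0, "wx": 0, "wy": 0, "wz": 0}
    - {"dx": 0.02, "dy": 0.1, "dz": 0, "wx": 0, "wy": 0, "wz": 0}
    - {"dx": 0.02, "dy": 0.1, "dz": 0.1, "wx": 0, "wy": 0, "wz": 0}
    - {"dx": 0.02, "dy": 0.1, "dz": 0.3, "wx": 0, "wy": 0, "wz": 0}
    - {"dx": 0.02, "dy": 0.1, "dz": 0.5, "wx": 0, "wy": 0, "wz": 0}
    - {"dx": -0.15, "dy": 0.1, "dz": 0.6, "wx": 0, "wy": 0, "wz": 0}
    - {"dx": -0.35, "dy": 0.1, "dz": 0.6, "wx": 0, "wy": 0, "wz": 0}
    - {"dx": -0.4, "dy": 0.1, "dz": 0.6, "wx": 0, "wy": 0, "wz": 0}

```text
time: 10.4
tcp_pos: [0.5722, -0.0566, 0.2513]
tcp_rot: [3.141, 0.001, -0.209]
force: [0.7, -0.1, 0.2]
grip_width: -0.0
grasp_force: 0.0
```

```bash
python3 - <<'E'
from h import *
w=snap('wrist','w3.png');s=snap('side','s3.png')
m=cv2.resize(s[130:270,130:350],(560,356),interpolation=cv2.INTER_CUBIC)
o=cv2.resize(w[:,:],(320,240))
c=np.zeros((600,560,3),np.uint8);c[:356]=m;c[358:598,:320]=o
cv2.imwrite('pics/c3.png',c[:,:,::-1])
E
```

```text
(no output)
```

View pics/c3.png

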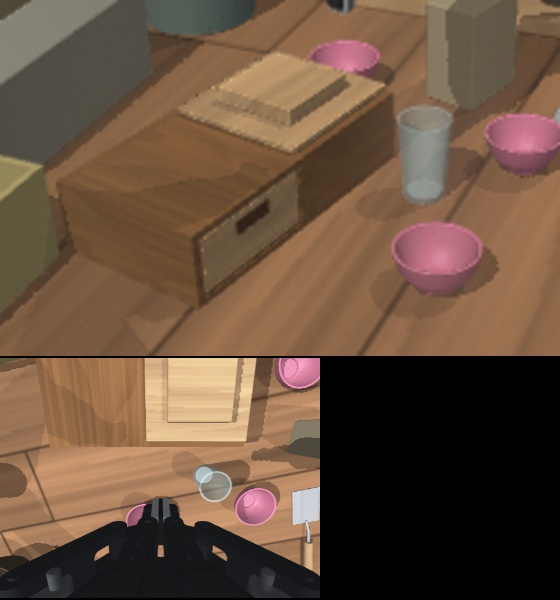

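The drawer front is flush at (250,230), the panel covers the well at (285,100), and nothing else has moved. Handing in.

```bash
python3 -c "
from station import job
print(job.sign_off())"
```

```text
the job is handed in; nothing more can be done
None
```

The drawer is fully home and flush, and the panel was then pushed across to cover the well. The last pictures show the bystanders in place, but the cup is out of sight in the shut drawer, so I couldn't check that it still stands; handed in at about 10.5 s.

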